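Take the whetstone out of its sliding-lid box and set it up for sharpening

ROBOT

A 6-joint arm with a two-finger parallel gripper is mounted at the origin on a cart in front of the work surface, level with it; the furniture and walls round the work are solid. World frame = base frame: x ahead of the robot, y to its left, z up, the work surface at z = 0. Lengths are in m, angles in rad, forces in N, time in s.
With the tool pointing down it reaches from about 0.4 to 0.825 m from the base axis. Payload 7 kg.
Tool frame: the origin (TCP) lies between the finger pads; the fingertips stand bot.tip_extent ahead of it and the grasp point (between the pads) lies 6 mm ahead of it (bot.tip_extent is the distance from the TCP to the fingertips, in m); z points along the fingers, y is the line along which they close (so a half turn about z gives the same grasp; the last joint's range is limited). The gripper opens to 88 mm and grips with 3 to 60 N. Pads are 19 mm wide; open, the fingers measure 130 mm over their backs; the gripper's body (78 mm by 193 mm) begins 47 mm behind the grasp point.
Start: joints at [-0.916, 0.359, 0.012, 0, -1.224, -0.288], TCP at [0.242, -0.63, 0.252] pointing down, gripper open.
Joint ranges: [-3.07, 3.07], [-1.43, 2.12], [-1.02, 1.25], [-3.03, 1.67], [-3.05, -0], [-3.03, 3.03]. Speed limits (rad/s): [2.39, 2.39, 3.01, 3.14, 3.14, 3.14].

INTERFACE

Orientations are given as a rotation vector (axis times angle).
In Python, from workcell import bot gives the robot as it stands.
- The arm moves only by the tool pendant, called as name(argument=value, ...), one argument or row to a line, values as JSON. Schema: {"type":"object","properties":{"moves":{"type":"array","items":{"type":"array","items":{"type":"array","items":{"type":"number"},"minItems":6,"maxItems":6},"minItems":1,"maxItems":8},"minItems":1,"maxItems":1},"jaw":{"type":"number"},"force":{"type":"number"},"only":{"type":"string"},"quiet":{"type":"boolean"},"lines":{"type":"string"}},"required":["moves"],"additionalProperties":false}. moves is a list that holds a single list of rows (three levels of brackets), with 1 to 8 rows, each of 6 numbers: dx, dy, dz in normalised numbers (1 is 0.75 m), then a rotation vector rx, ry, rz in parts of the range, where 1.0 means 2 rad; each row is the pose to reach, as a shift and turn from the pose commanded when the call began, along the tool's axes at that moment; what a row does not reach only later rows make up. A row lasts 1/12 s, in which the tool goes at most 0.0417 m and 0.125 rad, less where a joint would pass 70% of its speed; a pose out of reach is approached as far as the arm can. jaw is the finger opening in m, set as the call begins (left out keeps the last). The fingers move at their own pace and stop on an object; force is the grip in N (left out, the last holds). Time passes only in rows, so rows that do not move let the fingers close. The tool returns the time, the measured TCP pose, the force, the opening and the grip force at its end. only (a regular expression) keeps the lines of the reply that match it, lines (a string "A,B") keeps lines A to B, and quiet returns only ok. Shift and turn numbers lie between -1 and 1, and a call with a number outside is refused. Input that does not fit is refused with a message, and nothing moves.
- bot.sense(): the state, without advancing time (a new reading comes with each control period).
- bot.snapshot(name): name is "scene" or "top" or "wrist"; returns a dict with "image" (400x640x3 uint8, red, green, blue), "mtx" (3x3 intrinsics, pixels), "k1" (the pictures are not rectified: a ray, as slopes to the right and down, at radius r is drawn at 1 + k1 r^2 times it, then the intrinsics apply), "position" and "attitude" of the camera in the world. Camera axes: x right, y down, z forward; pixel columns grow to the right and rows downward; lengths in m; the calibration is good to about 2 mm. A picture is of the moment at which its call begins. There is no depth.
- bot.close_job(): hands the job in; it is judged then, once.
Trained networks look in the newest picture that a camera, given by its name, has taken for a name from the list of things; names that differ only in an ending like _2 or _b are one class to them, and where a whole thing is asked for, a point or a joint stands for the part that bears it (a point fixed in the world has none). Each returns a list of dicts, best first, with "confidence" (0 to 1); they miss things now and then, are a little off and sometimes report something else, mostly with a low value. They report only what shows in the picture. A call takes as long as a camera call.
- bot.silhouettes(camera, label): "pixels" (400x640 bool, what is visible of it) and "position" ([column, row] in pixels, amid what is visible of it).
The state is a dict: "clock": time; "qpos": joint angles; "joint_velocities": joint speeds; "effort": joint torques, N m; "tcp_pos": TCP position; "tool_rot": TCP orientation; "ft_force": force on the tool from outside, world axes, zero at the start; "moment": the same for the moment, N m; "opening": finger opening in m; "finger_force": force on a finger pad.
Only numpy, scipy, OpenCV 4.12 (cv2) and the standard library are available. Lean on these libraries where they do the work, as an engineer would, in place of code of your own. Each camera call takes 0.05 s, during which the arm holds its last target. There are 200 camera calls.

TASK

Get the whetstone ready for sharpening: slide the wooden box's lid out along its grooves until it comes free at the open end, and lay it flat on the worktop, handle up, beside the box and off the stone base. Then lift the whetstone out and set it, brown side up, squarely on the stone base between its two end stops. The stone chips easily, so set things down rather than dropping them, and leave the onion, lemon and garlic where they are.

Things in the scene. Friction and masses are not known exactly. Their poses are not given: they have to be found in the camera images.
- stone_box: Light wooden whetstone box, fixed, 190 mm long (x), 136 wide (y), 57 high. Origin: centre of its underside; z up. The lid slides in grooves in its two 13 mm side walls, under lips 110 mm apart that end at x = +95 mm. The back wall (x = -95 to -85) is full height; the front wall at +x is only 44 mm high, so the lid comes out toward +x only.
- box_mouth (a point): Middle of the top edge of the box's low front wall, 95 mm along the box's x from its centre, 44 mm up: the open end over which the lid slides out. x points the way out, z up. The worktop beyond it, on the far side of the base from the robot, is clear for the lid. Wall cabinets 0.43 m above the worktop begin 5 to 10 cm behind the box's far side: stay low.
- box_bay (a point): Middle of the box's inside, 14 mm above the worktop, at the level of the stone's underside (two rests hold its ends; the floor between them is at 6 mm). Within 45 mm of here along x the box is open 110 mm across, 30 mm beside the stone each side for fingers; beyond, cheeks up to 30 mm above the worktop flank the stone with 3 mm play.
- lid: Loose wooden sliding lid, 180 mm long (x), 120 wide (y), 6 thick, about 0.1 kg. Origin: centre of its underside; x the way it slides out, z up. In the grooves its underside is 44 mm up, with 2 mm play at each side and 1.5 mm above; it slides easily. Its origin is at x = +5 mm of the box when shut; it starts up to 25 mm ajar, and is clear of the grooves past x = +185 mm.
- lid_handle (a point): Middle of the lid's handle, a darker wooden bar across the lid's top: 14 mm thick along x, 60 mm long along y, 45 mm forward of the lid's centre. This point is 16 mm above the lid's underside; the bar rises from the lid's top face (6 mm above the underside) to 27 mm above the underside.
- whetstone: Whetstone, a rigid block 150 mm long (x), 50 mm wide (y), 25 mm high, 0.3 to 0.6 kg; upper half reddish brown, lower half grey. Origin: centre of its underside; z up, brown side up. It starts in the box under the lid, lying along the box, within 4 mm of the box's centre, underside at z = 14 mm.
- base: Stone base: flat light wooden board, fixed, 200 mm long (x), 70 wide (y), top 13 mm above the worktop, with a black rubber pad (58 mm wide) and a raised wooden stop across each end. Origin: centre of its underside; z up. The stops rise to 23 mm; their inner faces are 162 mm apart (x = -81 and +81), so the stone has 6 mm play at each end. The stone may lie either way round.
- base_seat (a point): Centre of the top of the base's rubber pad, 15 mm above the worktop: where the middle of the stone's underside belongs. x runs along the base toward a stop, z up.
- onion: Brown onion, 78 mm across, 85 mm high, loose bystander; origin at the centre of its underside.
- lemon: Yellow lemon, 71 x 53 x 51 mm, loose bystander; origin at the centre of its underside.
- garlic: White-pink garlic bulb, 60 mm across, 59 mm high, loose bystander; origin at the centre of its underside.

How it is judged:
On the way, in this order (a step that is already met when the one before it is completed fails the run):
1. the lid has slid out of the grooves past the open end of the box (x of lid in the frame of stone_box above 0.182 m), for 0.05 s.
2. the lid lies flat on the worktop, handle up (height (world z) of lid between -0.004 and 0.015 m and angle between lid's own z axis and vertical below 0.1 rad), for 0.2 s.
3. the whetstone has been lifted out of the box (height (world z) of whetstone above 0.06 m), for 0.1 s.
At the end, for the whole second after the job is handed in: The lid lies flat on the worktop, handle up, within 0.1 rad of level, not touching the base; the whetstone lies level, brown side up, on the base between the end stops, within 9 mm lengthways, 13 mm crossways and 0.15 rad of its centre and direction; both released and at rest (all of step 2 and contact force between lid and base below 0.2 N and linear speed of each of lid, whetstone below 0.02 m/s and x of whetstone in the frame of base between -0.009 and 0.009 m and y of whetstone in the frame of base between -0.013 and 0.013 m and z of whetstone in the frame of base between 0.0115 and 0.0185 m and angle between the x axis of whetstone and the x axis of base, either way round below 0.15 rad and angle between whetstone's own z axis and vertical below 0.05 rad).
It fails at once if the whetstone is dropped: it falls free of the fingers at over 0.6 m/s (about 2 cm) (linear speed of whetstone above 0.6 m/s and contact force between whetstone and the fingers below 0.2 N).
It fails at once if the lid is dropped: it falls free of the fingers at over 0.7 m/s (about 2.5 cm) (linear speed of lid above 0.7 m/s and contact force between lid and the fingers below 0.2 N).
It fails at once if the onion, lemon or garlic is moved more than 30 mm (distance of any of onion, lemon, garlic from where it was at the start of the episode above 0.03 m).
It also fails if it takes over 48 s, if anything falls off the work surface, if the arm or the gripper's body presses on something with over 40 N, if the wrist force passes 120 N, or if a joint passes its speed limit or range.

## Working session

There is one attempt and no reset: what is moved stays moved. The work goes in short steps, Python scripts to look and compute and a tool call to move; the robot and the scene stay as the last step left them, time stands still between calls to the robot, and variables do not carry over. Pictures are saved under pics/ and viewed, at most 10 in all, crops included, and the job is handed in when it is done.

```bash
ls; mkdir -p pics
```

Create h.py:
```python
import numpy as np, cv2
from scipy.spatial.transform import Rotation as R
from workcell import bot
def att(s):
    a=np.array(s["attitude"],float)
    return R.from_rotvec(a).as_matrix() if a.size==3 else a.reshape(3,3)
def ray(s,p):
    K=np.array(s["mtx"]); u=(np.array(p,float)-[K[0,2],K[1,2]])/[K[0,0],K[1,1]]
    x=u.copy()
    for _ in range(30): x=u/(1+s["k1"]*(x@x))
    return att(s)@np.array([x[0],x[1],1])
def onz(s,p,z):
    d=ray(s,p); c=np.array(s["position"]); return c+d*(z-c[2])/d[2]
def proj(s,P):
    P=np.atleast_2d(P); q=(P-np.array(s["position"]))@att(s); x=q[:,:2]/q[:,2:]
    x=x*(1+s["k1"]*(x**2).sum(1,keepdims=True)); K=np.array(s["mtx"])
    return x*[K[0,0],K[1,1]]+[K[0,2],K[1,2]]
def save(s,n): cv2.imwrite(f"pics/{n}.png",cv2.cvtColor(s["image"],cv2.COLOR_RGB2BGR))
```

Run:
```python
from h import *
print(bot.sense(), bot.tip_extent)
for c in("top","scene"):
    s=bot.snapshot(c); save(s,c+"0"); print(c,s["position"],s["attitude"],s["mtx"],s["k1"])
    for l,z in(("stone_box",.05),("lid",.05),("lid_handle",.07),("base",.013),("whetstone",.03),("onion",.04),("lemon",.025),("garlic",.03)):
        for d in bot.silhouettes(c,l)[:2]:
            m=d["pixels"]; cs=cv2.boxPoints(cv2.minAreaRect(np.argwhere(m)[:,::-1].astype(np.float32)))
            print(l,round(d["confidence"],2),m.sum(),np.round(d["position"]),onz(s,d["position"],z).round(3)[:2],[onz(s,q,z).round(3)[:2].tolist() for q in cs])
```

```text
pics
{'clock': 0.0, 'qpos': array([-9.15911150e-01,  3.59383147e-01,  1.10503656e-02, -3.22635684e-04,
       -1.22410116e+00, -2.88103228e-01]), 'joint_velocities': array([-0.00192402,  0.00044191,  0.00078693,  0.00120794, -0.00040139,
        0.0026993 ]), 'effort': array([-3.04068762e-04, -5.82717705e+01,  2.93073070e+01,  6.99728519e+00,
        7.17966323e-03, -1.61358962e-04]), 'tcp_pos': array([ 0.24187322, -0.62969443,  0.25062633]), 'tool_rot': array([ 5.72659461e-01, -3.08847598e+00, -2.50775143e-03]), 'ft_force': array([-0.02377537, -0.51153846,  0.24312313]), 'moment': array([-0.05794325,  0.00733991,  0.0246264 ]), 'finger_force': 0.0, 'opening': 0.08772142669839156} 0.025
top [ 0.45162519 -0.16621165  1.01173621] [-2.14280309  2.13778363 -0.13295651] [[427.94559221   0.         316.51011576]
 [  0.         427.94559221 203.7429324 ]
 [  0.           0.           1.        ]] -0.11716956468017113
stone_box 0.62 1657 [443. 290.] [ 0.395 -0.432] [[0.424, -0.252], [0.545, -0.325], [0.443, -0.496], [0.324, -0.42]]
lid 0.81 3974 [406. 268.] [ 0.443 -0.351] [[0.439, -0.247], 
[... 1594 characters left out ...]
63, -0.435], [0.481, -0.252]]
whetstone 0.25 1955 [417. 187.] [ 0.399 -0.365] [[0.566, -0.347], [0.424, -0.584], [0.303, -0.373], [0.435, -0.18]]
onion 0.61 529 [321. 160.] [ 0.678 -0.338] [[0.724, -0.305], [0.736, -0.416], [0.643, -0.359], [0.637, -0.256]]
lemon 0.64 344 [292. 173.] [ 0.725 -0.265] [[0.773, -0.267], [0.757, -0.331], [0.681, -0.264], [0.697, -0.205]]
lemon 0.5 1592 [397. 178.] [ 0.467 -0.388] [[0.554, -0.338], [0.466, -0.566], [0.373, -0.438], [0.461, -0.238]]
garlic 0.64 207 [294. 268.] [0.503 0.045] [[0.543, 0.044], [0.537, 0.013], [0.477, 0.048], [0.484, 0.077]]
garlic 0.53 1570 [397. 182.] [ 0.454 -0.361] [[0.552, -0.334], [0.435, -0.536], [0.358, -0.41], [0.47, -0.232]]
```

Run:
```python
import cv2
a=cv2.imread("pics/top0.png")[130:350,180:520]; cv2.imwrite("pics/top0c.png",cv2.resize(a,None,fx=2.35,fy=2.35,interpolation=cv2.INTER_CUBIC))
```

```text
(no output)
```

View pics/top0c.png

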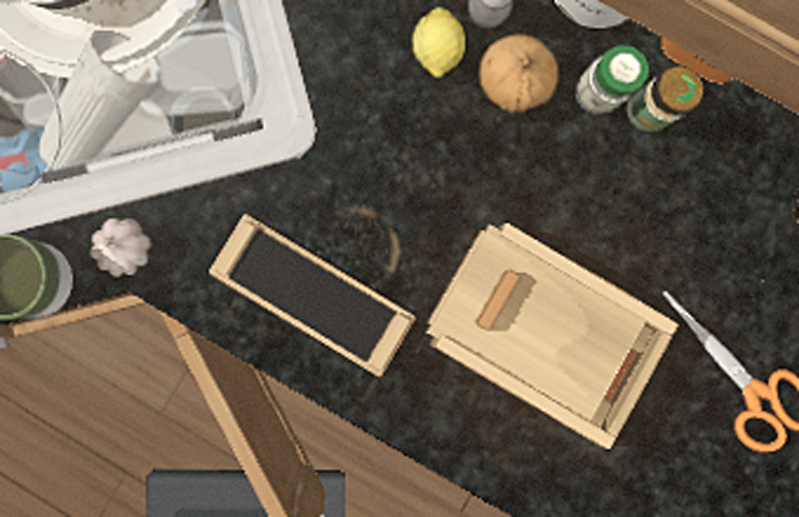

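View pics/scene0.png

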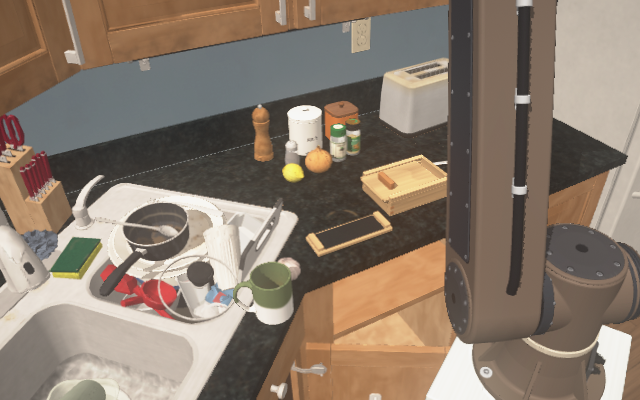

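Create fit.py:
```python
from h import *
from scipy.optimize import least_squares
def fit(s,pix,loc,x0):
    def w(p): c,n=np.cos(p[2]),np.sin(p[2]); L=np.array(loc,float); return np.c_[p[0]+c*L[:,0]-n*L[:,1],p[1]+n*L[:,0]+c*L[:,1],L[:,2]]
    r=least_squares(lambda p:(proj(s,w(p))-pix).ravel(),x0,loss="soft_l1"); return r.x,np.abs(r.fun).max()
def tobox(b,P): c,n=np.cos(b[2]),np.sin(b[2]); d=np.array(P)[:2]-b[:2]; return np.array([c*d[0]+n*d[1],-n*d[0]+c*d[1]])
```

Run:
```python
from fit import *
s=bot.snapshot("top")
cr=lambda L:np.array(L)/2.35+[180,130]
b,e=fit(s,cr([(505,225),(677,325),(612,447)]),[(.095,-.068,.057),(-.095,-.068,.057),(-.095,.068,.057)],[.43,-.37,1.05]); print("box",b,e)
a,e=fit(s,cr([(248,214),(414,318),(381,376),(210,272)]),[(.1,-.035,.023),(-.1,-.035,.023),(-.1,.035,.023),(.1,.035,.023)],[.47,-.15,1.05]); print("base",a,e, tobox(b,a))
print("handle top", tobox(b,onz(s,cr([(507,299)])[0],.071)),"lid front mid",tobox(b,onz(s,cr([(459,280)])[0],.05)))
for n,p in dict(sinkc=(315,150),sink2=(300,160),sink3=(200,187),sink4=(100,208),ring=(375,235)).items():
    q=onz(s,cr([p])[0],.0); print(n,q.round(3),tobox(b,q))
```

```text
box [ 0.43196849 -0.3737254   1.05134922] 1.3685409414565584
base [ 0.47196121 -0.1419875   1.0223063 ] 2.241645698520017 [0.22102262 0.08031732]
handle top [ 0.06097844 -0.00578598] lid front mid [ 0.10667707 -0.00090461]
sinkc [ 0.619 -0.143  0.   ] [ 0.29362258 -0.04794528]
sink2 [ 0.609 -0.127  0.   ] [ 0.30172114 -0.03141036]
sink3 [ 0.581 -0.026  0.   ] [0.37618043 0.04329365]
sink4 [0.559 0.077 0.   ] [0.45424364 0.11306248]
ring [ 0.533 -0.203  0.   ] [ 0.19777432 -0.00286942]
```

Add to fit.py:
```python
def go(pos,yaw=None):
    """shift & turn in tool axes; yaw = heading of tool y (mod pi); also levels tool"""
    t=bot.sense(); T=R.from_rotvec(t["tool_rot"]); y=T.as_matrix()[:,1]
    y0=np.arctan2(y[1],y[0]); yaw=y0 if yaw is None else y0+(yaw-y0+np.pi/2)%np.pi-np.pi/2
    Y=np.array([np.cos(yaw),np.sin(yaw),0]); Z=np.array([0,0,-1.]); G=np.c_[np.cross(Y,Z),Y,Z]
    d=T.inv().apply(np.array(pos)-t["tcp_pos"]); r=(T.inv()*R.from_matrix(G)).as_rotvec()
    print("move",d.round(4),"n",np.linalg.norm(d)/.0417,"rot",r.round(4),"n",np.linalg.norm(r)/.125,"yaw",y0,"q6",t["qpos"][5])
def inbox(b,x,y,z): c,n=np.cos(b[2]),np.sin(b[2]); return np.array([b[0]+c*x-n*y,b[1]+n*x+c*y,z])
```

Run:
```python
from fit import *
from scipy.optimize import differential_evolution
b=[.432,-.3737,1.051]
go(inbox(b,.06,-.003,.22),b[2])
def rect(cx,cy,a,l,w,n=15):
    u,v=np.meshgrid(np.linspace(-l,l,n),np.linspace(-w,w,n)); c,s=np.cos(a),np.sin(a); return np.c_[(cx+c*u-s*v).ravel(),(cy+s*u+c*v).ravel()]
def sd(P,cx,cy,a,l,w):
    c,s=np.cos(a),np.sin(a); d=P-[cx,cy]; q=np.c_[c*d[:,0]+s*d[:,1],-s*d[:,0]+c*d[:,1]]; k=np.abs(q)-[l,w]
    return np.linalg.norm(np.maximum(k,0),axis=1)+np.minimum(k.max(1),0)
on=tobox(b,(.695,-.344)); le=tobox(b,(.721,-.269)); sk=np.array([.294,-.048]); s3=np.array([.376,.043])
e1=(s3-sk)/np.linalg.norm(s3-sk); n1=np.array([-e1[1],e1[0]]) # outward toward base
s5=tobox(b,(.72,-.115)); e2=(s5-sk)/np.linalg.norm(s5-sk); n2=np.array([e2[1],-e2[0]])
if n2@(np.array([.1,-.05])-sk)<0:n2=-n2
if n1@(np.array([.22,.08])-sk)<0:n1=-n1
def f(p):
    P=rect(*p,.09,.06)
    m=[sd(P,0,0,0,.095,.068),sd(P,.221,.0803,-.029,.1,.035),np.linalg.norm(P-on,axis=1)-.039,np.linalg.norm(P-le,axis=1)-.03,np.maximum((P-sk)@n1,(P-sk)@n2)]
    return -min(k.min() for k in m)
for bd in((-.6,.6),(.9,2.1),(-2.1,-.9)):
    r=differential_evolution(f,[(.1,.35),(-.2,.1),bd],seed=0,maxiter=80); print(r.x,-r.fun)
```

```text
move [-0.3176  0.2068  0.0316] n 9.120967013197076 rot [-0.      0.      0.8866] n 7.092650693593409 yaw 1.9375813360826364 q6 -0.2881118933491758
[ 0.19468762 -0.08662946 -0.00055021] 0.009675255044071797
[ 0.17252286 -0.06066927  1.54811596] 0.016938254476223442
[ 0.17835491 -0.06185086 -1.57491496] 0.016862741901664077
```

Units first: shifts go in shares of 0.75 m and turns go in shares of 2 rad. So -0.318 m is -0.424, 0.207 m is 0.276, 0.887 rad is 0.4435.

pendant(
  moves=[
    [[-0.424, 0.276, 0.0427, 0, 0, 0.4435], [-0.424, 0.276, 0.0427, 0, 0, 0.4435], [-0.424, 0.276, 0.0427, 0, 0, 0.4435], [-0.424, 0.276, 0.0427, 0, 0, 0.4435], [-0.424, 0.276, 0.0427, 0, 0, 0.4435], [-0.424, 0.276, 0.0427, 0, 0, 0.4435], [-0.424, 0.276, 0.0427, 0, 0, 0.4435], [-0.424, 0.276, 0.0427, 0, 0, 0.4435]],
  ],
  jaw=0.06,
  force=30,
)

```text
clock: 1.62
tcp_pos: [0.4273, -0.3744, 0.2253]
tool_rot: [0.818, 3.033, -0.0]
ft_force: [2.0, 1.2, 0.0]
opening: 0.0603
finger_force: 0.0
```

Run:
```python
from fit import *
s=bot.snapshot("wrist"); save(s,"w0"); t=bot.sense(); print(t["tcp_pos"],s["position"],t["qpos"])
for l,z in(("lid",.05),("lid_handle",.071),("stone_box",.057)):
    for d in bot.silhouettes("wrist",l)[:2]:
        print(l,d["confidence"],d["pixels"].sum(),d["position"],onz(s,d["position"],z))
```

```text
[ 0.43080636 -0.36975279  0.22462665] [ 0.37040745 -0.34166089  0.35779441] [-3.65635794e-01  2.02558774e-01 -2.67906132e-01 -1.65567363e-03
 -1.09915939e+00 -1.73310482e+00]
lid 0.91 20246 [340.0, 186.8] [ 0.43737646 -0.35497714  0.05      ]
lid_handle 0.87 20258 [338.2, 185.2] [ 0.43073665 -0.35474188  0.071     ]
lid_handle 0.6 12546 [526.6, 106.5] [ 0.45213156 -0.17942276  0.071     ]
stone_box 0.71 6770 [262.1, 134.3] [ 0.35848033 -0.39158803  0.057     ]
stone_box 0.7 20224 [338.8, 187.7] [ 0.43603795 -0.35606166  0.057     ]
```

View pics/w0.png

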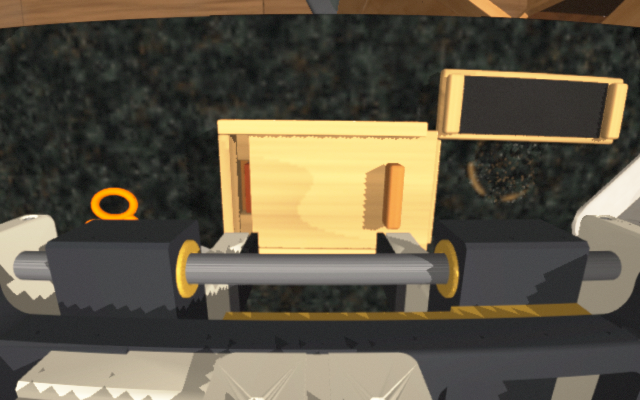

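Run:
```python
import cv2
a=cv2.imread("pics/w0.png")[55:255,200:440]; a=cv2.resize(a,None,fx=3,fy=3,interpolation=cv2.INTER_CUBIC)
cv2.imwrite("pics/w0c.png",a)
```

```text
(no output)
```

View pics/w0c.png

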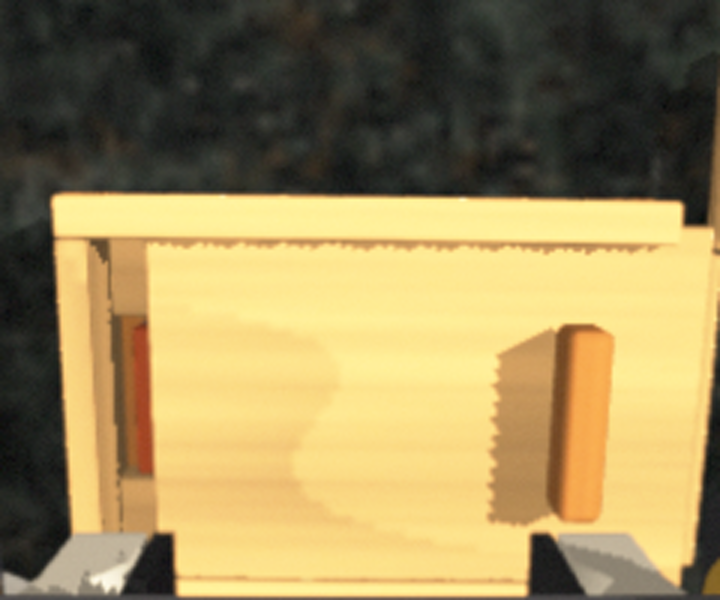

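Run:
```python
from fit import *
s=bot.snapshot("wrist"); cr=lambda L:np.array(L)/3+[200,55]
b,e=fit(s,cr([(53,195),(683,202),(53,240),(683,245),(300,579)]),[(-.095,.068,.057),(.095,.068,.057),(-.095,.055,.057),(.095,.055,.057),(-.0,-.055,.057)],[.43,-.37,1.05]); print("box",b,e)
P=cr([(53,195),(683,202),(300,579)])
for p in P: q=onz(s,p,.057); print(q,tobox(b,q))
c=cr([(570,335),(612,335),(602,521),(560,521)])
for p in c: print(tobox(b,onz(s,p,.071)))
print("lid back",[tobox(b,onz(s,p,.05)) for p in cr([(148,245),(153,475)])],"front",tobox(b,onz(s,cr([(714,250)])[0],.05)))
a,e=fit(s,[(443,70),(628,81),(440,133),(614,141)],[(-.1,.035,.023),(.1,.035,.023),(-.1,-.035,.023),(.1,-.035,.023)],[.47,-.14,1.02]); print("base",a,e)
d=bot.sense(); print(d["tcp_pos"]); 
h=np.mean([onz(s,p,.071) for p in c],axis=0);print(h); go([h[0],h[1],.15],b[2])
```

```text
box [ 0.43387673 -0.37363828  1.041901  ] 20.69832064205957
[ 0.32801108 -0.42055804  0.057     ] [-0.09392656  0.06772593]
[ 0.42278931 -0.25794467  0.057     ] [0.09429132 0.06794916]
[ 0.47002278 -0.41826382  0.057     ] [-0.02028956 -0.05372439]
[0.05952065 0.02937508]
[0.07191973 0.02955766]
[ 0.07323697 -0.02793388]
[ 0.06023704 -0.02804707]
lid back [array([-0.06731651,  0.05272364]), array([-0.06843157, -0.02097857])] front [0.10760504 0.05356304]
base [ 0.46943738 -0.14493344  1.0227801 ] 6.7085335067551455
[ 0.42683752 -0.3755908   0.22528916]
[ 0.46665723 -0.31608647  0.071     ]
move [-0.0051  0.0714  0.0753] n 2.4915630549667296 rot [-0.0001  0.0002  0.0108] n 0.08604169700567639 yaw 1.0526529283666621 q6 -1.7115886713967254
```

To row units: 0.146 m is 0.1947, 0.13 m is 0.1733, 0.011 rad is 0.0055.

pendant(
  moves=[
    [[-0.0067, 0.0947, 0.0533, 0, 0, 0.0055], [-0.0067, 0.0947, 0.0933, 0, 0, 0.0055], [-0.0067, 0.0947, 0.1333, 0, 0, 0.0055], [-0.0067, 0.0947, 0.1733, 0, 0, 0.0055], [-0.0067, 0.0947, 0.1947, 0, 0, 0.0055], [-0.0067, 0.0947, 0.1947, 0, 0, 0.0055], [-0.0067, 0.0947, 0.1947, 0, 0, 0.0055]],
  ],
  jaw=0.05,
  force=25,
)

```text
clock: 2.45
tcp_pos: [0.4653, -0.3178, 0.0784]
tool_rot: [-0.826, -3.03, 0.0]
ft_force: [-0.1, 0.9, -0.2]
opening: 0.0501
finger_force: 0.0
```

Run:
```python
from fit import *
s=bot.snapshot("wrist"); save(s,"w1"); go([.4667,-.3161,.078],1.042); t=bot.sense(); print(t["tcp_pos"])
```

```text
move [-0.      0.0021  0.0008] n 0.053650517312681924 rot [-0.0003 -0.0005 -0.0036] n 0.02929236996573399 yaw 1.0383868745873481 q6 -1.8516234691021607
[ 0.46562764 -0.31787666  0.07883589]
```

View pics/w1.png

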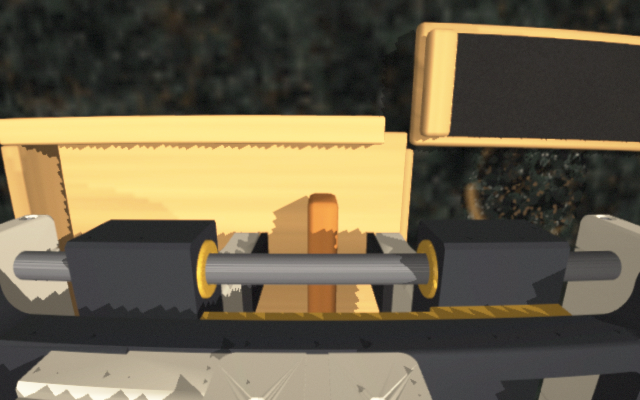

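To row units: 0.002 m is 0.0027, 0.0005 m is 0.0007.

pendant(
  moves=[
    [[0, 0.0027, 0.0007, 0, 0, 0], [0, 0.0027, 0.0007, 0, 0, 0], [0, 0.0027, 0.0007, 0, 0, 0], [0, 0.0027, 0.0007, 0, 0, 0]],
  ],
  jaw=0,
  force=25,
)

```text
clock: 2.83
tcp_pos: [0.4673, -0.3152, 0.0789]
tool_rot: [0.825, 3.031, 0.0]
ft_force: [-0.4, 0.1, -0.4]
opening: 0.0288
finger_force: 0.0
```

pendant(
  moves=[
    [[0, 0.0267, 0, 0, 0, 0], [0, 0.0533, 0, 0, 0, 0], [0, 0.08, 0, 0, 0, 0], [0, 0.08, 0, 0, 0, 0]],
  ],
)

```text
clock: 3.17
tcp_pos: [0.4992, -0.2614, 0.0789]
tool_rot: [0.822, 3.031, 0.0]
ft_force: [-0.3, 0.7, -0.4]
opening: 0.0138
finger_force: 25.0
```

To row units: 0.112 m is 0.1493, 0.045 m is 0.06.

pendant(
  moves=[
    [[0, 0.0267, 0, 0, 0, 0], [0, 0.06, 0, 0, 0, 0], [0, 0.0933, 0, 0, 0, 0], [0, 0.12, 0, 0, 0, 0], [0, 0.1493, 0, 0, 0, 0], [0, 0.1493, 0, 0, 0, 0], [0, 0.1493, 0, 0, 0, 0]],
  ],
)

```text
clock: 3.75
tcp_pos: [0.5547, -0.1659, 0.0785]
tool_rot: [-0.822, -3.032, -0.0]
ft_force: [-0.2, 0.2, -1.3]
opening: 0.0139
finger_force: 25.0
```

Run:
```python
from fit import *
b=[.4339,-.3736,1.042]; t=bot.sense(); print(tobox(b,t["tcp_pos"])-[.045,0]); s=bot.snapshot("wrist"); save(s,"w2"); s=bot.snapshot("scene"); save(s,"s2")
cv2.imwrite("pics/c2.png",np.vstack([cv2.imread("pics/w2.png")[:300],cv2.imread("pics/s2.png")[80:380]]))
tgt=inbox(b,.175,-.061+.045,.105); print(tgt); go(tgt,b[2]); go(tgt,b[2]+1.5708)
```

```text
[0.19525253 0.00051742]
[ 0.53600117 -0.2305743   0.105     ]
move [-0.0169 -0.0639 -0.0266] n 1.7085036754944678 rot [-0.0002 -0.0006 -0.0024] n 0.01983139186394947 yaw 1.0395960849032182 q6 -2.14706035118204
move [-0.0169 -0.0639 -0.0266] n 1.7085036754944678 rot [-6.0000e-04 -3.0000e-04  1.5684e+00] n 12.54711012719178 yaw 1.0395960849032182 q6 -2.14706035118204
```

View pics/c2.png

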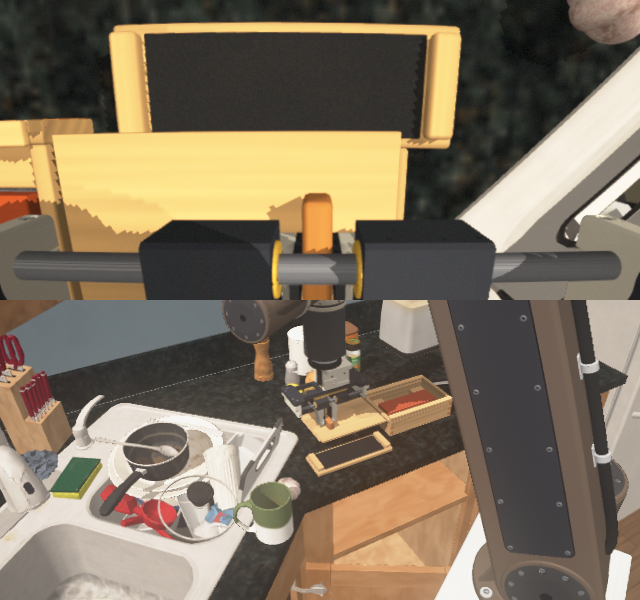

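To row units: -0.065 m is -0.0867, -0.064 m is -0.0853, -0.7 rad is -0.35.

pendant(
  moves=[
    [[0, 0, -0.04, 0, 0, 0], [0, 0, -0.0867, 0, 0, 0], [-0.0107, -0.0267, -0.0867, 0, 0, -0.06], [-0.0227, -0.0533, -0.0867, 0, 0, -0.12], [-0.0227, -0.0853, -0.0867, 0, 0, -0.18], [-0.0227, -0.0853, -0.0867, 0, 0, -0.24], [-0.0227, -0.0853, -0.0867, 0, 0, -0.3], [-0.0227, -0.0853, -0.0867, 0, 0, -0.35]],
  ],
  force=30,
)

```text
clock: 4.52
tcp_pos: [0.5354, -0.2319, 0.1435]
tool_rot: [0.271, -3.13, -0.0]
ft_force: [-0.3, -0.3, -1.3]
opening: 0.0134
finger_force: 30.0
```

pendant(
  moves=[
    [[0, 0, 0, 0, 0, -0.06], [0, 0, 0, 0, 0, -0.12], [0, 0, 0, 0, 0, -0.18], [0, 0, 0, 0, 0, -0.24], [0, 0, 0, 0, 0, -0.3], [0, 0, 0, 0, 0, -0.36], [0, 0, 0, 0, 0, -0.42], [0, 0, 0, 0, 0, -0.435]],
  ],
)

```text
clock: 5.18
tcp_pos: [0.5356, -0.2314, 0.1435]
tool_rot: [1.567, -2.722, -0.001]
ft_force: [-0.4, 0.5, -0.5]
opening: 0.0136
finger_force: 30.0
```

Run:
```python
from fit import *
b=[.4339,-.3736,1.042]; t=bot.sense(); print(t["finger_force"],t["opening"])
s=bot.snapshot("wrist"); save(s,"w3"); s=bot.snapshot("top"); save(s,"t3")
cv2.imwrite("pics/c3.png",np.vstack([cv2.imread("pics/w3.png")[:300],cv2.imread("pics/t3.png")[80:380]]))
go(inbox(b,.175,-.016,.035),b[2]+1.57)
```

```text
29.99863028526306 0.013635073397427576
move [-7.000e-04  1.000e-04  1.085e-01] n 2.601804020930403 rot [ 0.0005 -0.0002 -0.0034] n 0.027480219743990366 yaw 2.6086035876390405 q6 -0.46032463354147846
```

View pics/c3.png

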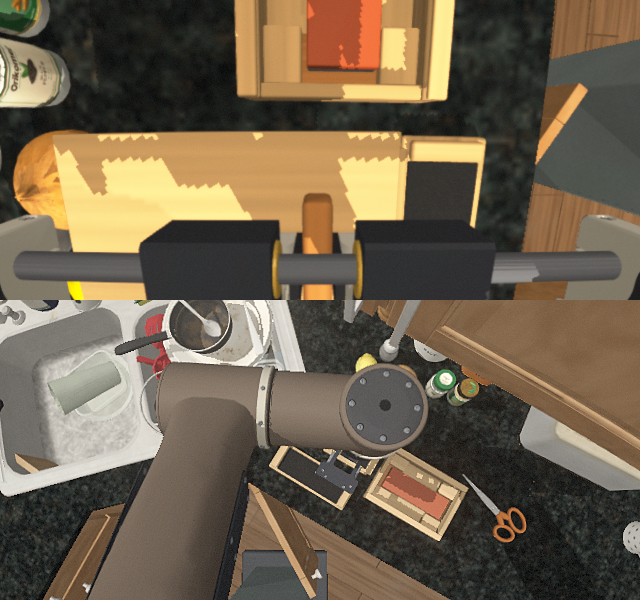

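Run:
```python
from fit import *
b=[.4339,-.3736,1.042]; s=bot.snapshot("wrist")
lid=lambda x,y,z:inbox(b,.175-y,-.061+x,z)
for z in(.109,.004): print("lid corners",z,proj(s,[lid(-.09,-.06,z),lid(-.09,.06,z),lid(.09,-.06,z)]).round())
for c in((.695,-.344),(.678,-.338)):
    a=np.linspace(0,6.28,13); print("onion",tobox(b,c),proj(s,np.c_[c[0]+.039*np.cos(a),c[1]+.039*np.sin(a),0*a+.042]).round().tolist())
for d in bot.silhouettes("wrist","onion")[:2]:
    v=np.argwhere(d["pixels"])[:,::-1]; print(d["confidence"],v.min(0),v.max(0),len(v),d["position"])
```

```text
lid corners 0.109 [[ 98. 336.]
 [ 58. 136.]
 [394. 338.]]
lid corners 0.004 [[170. 263.]
 [153. 128.]
 [368. 263.]]
onion [ 0.15728058 -0.21050461] [[27.0, 214.0], [47.0, 231.0], [71.0, 238.0], [93.0, 231.0], [107.0, 214.0], [109.0, 188.0], [98.0, 163.0], [77.0, 144.0], [51.0, 137.0], [29.0, 145.0], [16.0, 165.0], [15.0, 190.0], [27.0, 214.0]]
onion [ 0.15388466 -0.19279959] [[46.0, 210.0], [66.0, 227.0], [91.0, 234.0], [113.0, 227.0], [128.0, 209.0], [131.0, 184.0], [121.0, 158.0], [99.0, 138.0], [73.0, 132.0], [50.0, 140.0], [36.0, 160.0], [35.0, 185.0], [46.0, 210.0]]
0.97 [ 14 133] [ 67 229] 3162 [40.0, 183.4]
```

To row units: 0.106 m is 0.1413, 0.035 m is 0.0467.

pendant(
  moves=[
    [[0, 0, 0.0467, 0, 0, 0], [0, 0, 0.0933, 0, 0, 0], [0, 0, 0.12, 0, 0, 0], [0, 0, 0.1333, 0, 0, 0], [0, 0, 0.1413, 0, 0, 0], [0, 0, 0.1413, 0, 0, 0], [0, 0, 0.1413, 0, 0, 0]],
  ],
)

```text
clock: 5.97
tcp_pos: [0.5374, -0.2307, 0.0385]
tool_rot: [-1.559, 2.727, -0.001]
ft_force: [-0.0, 0.3, -1.2]
opening: 0.0138
finger_force: 30.0
```

pendant(
  moves=[
    [[0, 0, 0.0013, 0, 0, 0], [0, 0, 0.0027, 0, 0, 0], [0, 0, 0.004, 0, 0, 0], [0, 0, 0.004, 0, 0, 0]],
  ],
)

```text
clock: 6.3
tcp_pos: [0.5368, -0.2304, 0.0351]
tool_rot: [-1.559, 2.727, -0.001]
ft_force: [-0.3, 0.4, -1.3]
opening: 0.0137
finger_force: 30.0
```

Step slowly to contact.

To row units: 0.0015 m is 0.002, 0.001 m is 0.0013.

pendant(
  moves=[
    [[0, 0, 0.0007, 0, 0, 0], [0, 0, 0.0013, 0, 0, 0], [0, 0, 0.002, 0, 0, 0], [0, 0, 0.002, 0, 0, 0]],
  ],
)

```text
clock: 6.63
tcp_pos: [0.5369, -0.2304, 0.0347]
tool_rot: [-1.56, 2.726, -0.001]
ft_force: [-4.3, 4.5, 13.2]
opening: 0.0138
finger_force: 30.0
```

pendant(
  moves=[
    [[0, 0, 0, 0, 0, 0], [0, 0, 0, 0, 0, 0], [0, 0, 0, 0, 0, 0]],
  ],
  jaw=0.05,
)

```text
clock: 6.88
tcp_pos: [0.5368, -0.2304, 0.0333]
tool_rot: [-1.559, 2.727, -0.001]
ft_force: [0.0, 0.1, -0.0]
opening: 0.0281
finger_force: 0.0
```

To row units: -0.13 m is -0.1733, 0.016 m is 0.0213.

pendant(
  moves=[
    [[0, 0, -0.0267, 0, 0, 0], [0, 0, -0.08, 0, 0, 0], [0, 0, -0.1333, 0, 0, 0], [0.0533, 0.0067, -0.1733, 0, 0, 0], [0.1067, 0.0133, -0.1733, 0, 0, 0], [0.1467, 0.0213, -0.1733, 0, 0, 0], [0.1467, 0.0213, -0.1733, 0, 0, 0], [0.1467, 0.0213, -0.1733, 0, 0, 0]],
  ],
  jaw=0.062,
)

```text
clock: 7.55
tcp_pos: [0.4658, -0.3183, 0.1633]
tool_rot: [-1.555, 2.729, -0.0]
ft_force: [0.3, -0.1, 0.5]
opening: 0.0622
finger_force: 0.0
```

Run:
```python
from fit import *
s=bot.snapshot("wrist"); save(s,"w4"); print(bot.sense()["tcp_pos"])
for l in("lid","whetstone"):
    for d in bot.silhouettes("wrist",l)[:2]:
        v=np.argwhere(d["pixels"])[:,::-1]; print(l,d["confidence"],v.min(0),v.max(0),len(v),d["position"],onz(s,d["position"],.039))
```

```text
[ 0.46660419 -0.31769149  0.16315811]
lid 0.67 [198 245] [345 312] 3694 [295.6, 294.1] [ 0.52469167 -0.25686622  0.039     ]
whetstone 0.95 [284  13] [353 214] 13167 [322.7, 110.2] [ 0.42602267 -0.37808501  0.039     ]
```

View pics/w4.png

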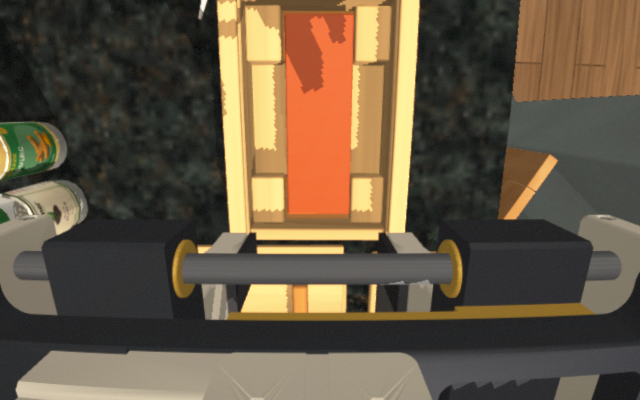

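Run:
```python
from fit import *
b=[.4339,-.3736,1.042]; s=bot.snapshot("wrist")
d=bot.silhouettes("wrist","whetstone")[0]; v=np.argwhere(d["pixels"])[:,::-1]
for y in(20,60,110,160,205):
    r=v[v[:,1]==y][:,0]; print([tobox(b,onz(s,(c,y),.039)).round(4).tolist() for c in(r.min()-.0,r.max()+1)])
for y in(13.,215): print("end",tobox(b,onz(s,(320,y),.039)))
p=[(285,13),(353.5,13),(351.5,215.5),(286,215.5)]
w,e=fit(s,p,[(-.075,-.025,.039),(-.075,.025,.039),(.075,.025,.039),(.075,-.025,.039)],b); print(w,e,tobox(b,w))
for y in(60,200): print("walls outer",[tobox(b,onz(s,(c,y),.057)).round(4).tolist() for c in([225,414] if y==60 else[233,407])])
go(inbox(b,0,tobox(b,w)[1]/2,.11),b[2]+1.5708)
```

```text
[[-0.0691, -0.0226], [-0.069, 0.0277]]
[[-0.0417, -0.0224], [-0.0416, 0.0267]]
[[-0.006, -0.0232], [-0.0058, 0.0266]]
[[0.0318, -0.0241], [0.032, 0.0258]]
[[0.0682, -0.0242], [0.0683, 0.0258]]
end [-0.07368305  0.00184037]
end [0.07666294 0.00159575]
[ 0.43383023 -0.37178055  1.03773217] 2.070056474996022 [0.00153574 0.00097814]
walls outer [[-0.0394, -0.0633], [-0.039, 0.0659]]
walls outer [[0.0593, -0.0637], [0.0598, 0.0667]]
move [0.0664 0.0006 0.0528] n 2.033272651727247 rot [ 0.0004 -0.0001 -0.002 ] n 0.016598468175338575 yaw 2.610767449209283 q6 -0.28248886690734526
```

To row units: 0.067 m is 0.0893, 0.03 m is 0.04, 0.01 rad is 0.005.

pendant(
  moves=[
    [[0.04, 0.0013, 0.0267, 0, 0, 0.005], [0.0893, 0.0013, 0.0667, 0, 0, 0.005], [0.0893, 0.0013, 0.0667, 0, 0, 0.005], [0.0893, 0.0013, 0.0667, 0, 0, 0.005], [0.0893, 0.0013, 0.0667, 0, 0, 0.005]],
  ],
  jaw=0.062,
  force=40,
)

```text
clock: 8.22
tcp_pos: [0.4326, -0.3741, 0.1128]
tool_rot: [1.546, -2.734, -0.001]
ft_force: [0.2, 0.0, 0.0]
opening: 0.062
finger_force: 0.0
```

Run:
```python
from fit import *
b=[.4339,-.3736,1.042]; s=bot.snapshot("wrist"); save(s,"w5")
print(tobox(b,bot.sense()["tcp_pos"])); go(inbox(b,.0015,.0015,.046),b[2]+1.5708-.01)
```

```text
[-0.00071852  0.00037642]
move [-0.0022  0.0012  0.0675] n 1.6197991743123563 rot [-0.0006 -0.0002 -0.0024] n 0.01943634904454027 yaw 2.600447303473936 q6 -0.17112033720254227
```

View pics/w5.png

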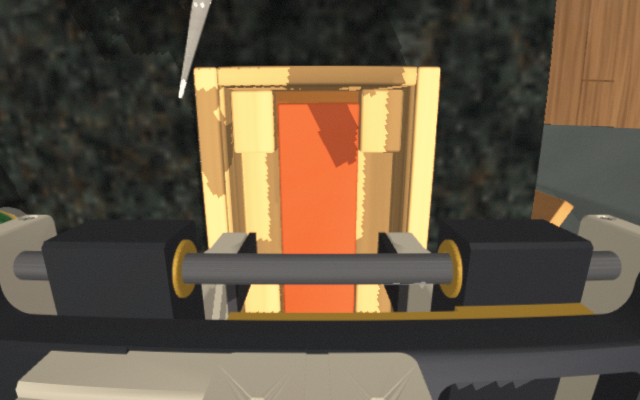

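To row units: 0.045 m is 0.06, 0.03 m is 0.04.

pendant(
  moves=[
    [[-0.0027, 0.0013, 0.02, 0, 0, 0], [-0.0027, 0.0013, 0.04, 0, 0, 0], [-0.0027, 0.0013, 0.06, 0, 0, 0], [-0.0027, 0.0013, 0.06, 0, 0, 0]],
  ],
)

```text
clock: 8.6
tcp_pos: [0.4324, -0.3706, 0.0667]
tool_rot: [1.547, -2.733, -0.003]
ft_force: [0.1, 0.9, -0.8]
opening: 0.0624
finger_force: 0.0
```

pendant(
  moves=[
    [[0, 0, 0.0133, 0, 0, 0], [0, 0, 0.0267, 0, 0, 0], [0, 0, 0.028, 0, 0, 0], [0, 0, 0.028, 0, 0, 0]],
  ],
)

```text
clock: 8.93
tcp_pos: [0.4323, -0.3718, 0.0467]
tool_rot: [1.546, -2.734, -0.001]
ft_force: [0.2, -0.2, -0.0]
opening: 0.062
finger_force: 0.0
```

pendant(
  moves=[
    [[0, 0, 0, 0, 0, 0], [0, 0, 0, 0, 0, 0], [0, 0, 0, 0, 0, 0], [0, 0, 0, 0, 0, 0], [0, 0, 0, 0, 0, 0]],
  ],
  jaw=0.03,
  force=40,
)

```text
clock: 9.35
tcp_pos: [0.4326, -0.3723, 0.0476]
tool_rot: [-1.546, 2.735, -0.001]
ft_force: [-0.6, 0.5, 4.1]
opening: 0.0496
finger_force: 40.0
```

To row units: -0.11 m is -0.1467, -0.085 m is -0.1133.

pendant(
  moves=[
    [[0, 0, -0.02, 0, 0, 0], [0, 0, -0.0467, 0, 0, 0], [0, 0, -0.08, 0, 0, 0], [0, 0, -0.1133, 0, 0, 0], [0, 0, -0.1467, 0, 0, 0], [0, 0, -0.1467, 0, 0, 0], [0, 0, -0.1467, 0, 0, 0]],
  ],
)

```text
clock: 9.93
tcp_pos: [0.4325, -0.372, 0.1577]
tool_rot: [-1.544, 2.734, -0.002]
ft_force: [-0.4, 0.6, -6.8]
opening: 0.0498
finger_force: 40.0
```

Run:
```python
from fit import *
go([.4705+.04*.52,-.1435+.04*.854,.13],1.0225+1.5708); print(bot.sense()["finger_force"])
```

```text
move [-0.2553  0.0853  0.0278] n 6.488556330130152 rot [-0.0019  0.0009  0.0057] n 0.048722755759351574 yaw 2.5990222698605407 q6 -0.17432962313002195
39.99322056770325
```

To row units: -0.255 m is -0.34, -0.23 m is -0.3067, 0.006 rad is 0.003.

pendant(
  moves=[
    [[-0.04, 0.0133, 0, 0, 0, 0.003], [-0.0933, 0.0333, 0, 0, 0, 0.003], [-0.1467, 0.0533, 0, 0, 0, 0.003], [-0.2, 0.0733, 0, 0, 0, 0.003], [-0.2533, 0.0867, 0, 0, 0, 0.003], [-0.3067, 0.1027, 0, 0, 0, 0.003], [-0.34, 0.1133, 0, 0, 0, 0.003], [-0.34, 0.1133, 0, 0, 0, 0.003]],
  ],
)

```text
clock: 10.6
tcp_pos: [0.4913, -0.1056, 0.1554]
tool_rot: [1.542, -2.736, -0.003]
ft_force: [-0.8, -0.3, -5.1]
opening: 0.0499
finger_force: 40.0
```

pendant(
  moves=[
    [[0, 0, 0, 0, 0, 0], [0, 0, 0, 0, 0, 0]],
  ],
)

```text
clock: 10.77
tcp_pos: [0.4899, -0.1096, 0.1555]
tool_rot: [1.537, -2.737, -0.002]
ft_force: [0.3, -1.0, -5.6]
opening: 0.0499
finger_force: 40.0
```

Run:
```python
from fit import *
s=bot.snapshot("wrist"); save(s,"w6"); print(bot.sense()["tcp_pos"])
a=cv2.imread("pics/w6.png"); cv2.imwrite("pics/w6c.png",cv2.resize(a[0:240,140:460],None,fx=2.5,fy=2.5,interpolation=cv2.INTER_CUBIC))
for d in bot.silhouettes("wrist","base")[:1]:
    v=np.argwhere(d["pixels"])[:,::-1]; print(d["confidence"],v.min(0),v.max(0),cv2.boxPoints(cv2.minAreaRect(v.astype(np.float32))))
```

```text
[ 0.48994397 -0.11019774  0.15578382]
0.59 [270  29] [359  92] [[269.86877   30.028042]
 [358.9323    28.85616 ]
 [359.74933   90.95067 ]
 [270.6858    92.12256 ]]
```

View pics/w6c.png

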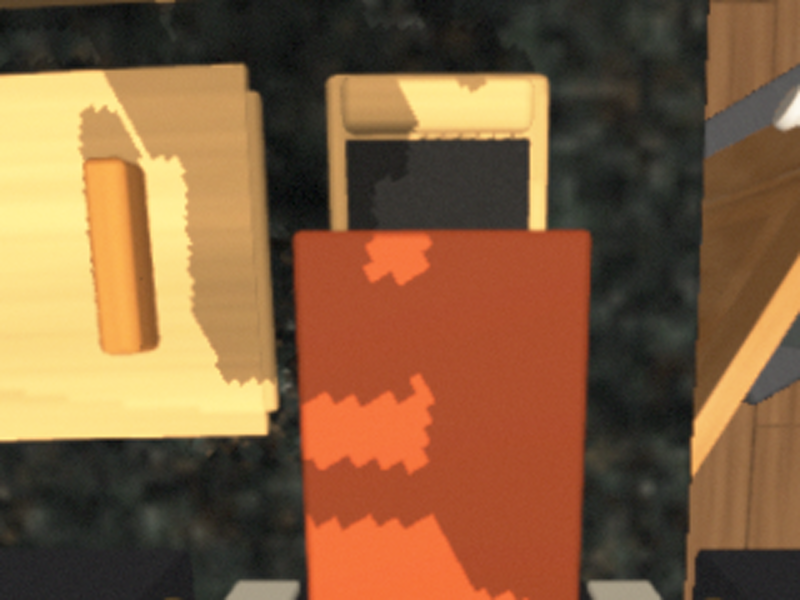

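Run:
```python
from fit import *
s=bot.snapshot("wrist"); cr=lambda L:np.array(L)/2.5+[140,0]
Q=lambda p,z:onz(s,cr([p])[0],z)[:2]
def yawof(v): return np.arctan2(v[1],v[0])
l,r=Q((346,140),.015),Q((529,139),.015); print("pad w",np.linalg.norm(l-r), "yaw from end",yawof(r-l)-np.pi/2)
for p,q,z in(((347,150),(349.5,226),.015),((529,150),(530,226),.015),((328.5,90),(331.5,226),.013),((548,90),(546,226),.013)):
    print("side yaw",yawof(Q(q,z)-Q(p,z)))
o1,o2=Q((330,77),.013),Q((547,75),.013); print("end w",np.linalg.norm(o1-o2),yawof(o2-o1)-np.pi/2)
m=(l+r)/2; yw=1.02; u=np.array([np.cos(yw),np.sin(yw)])
print("base from pad",m+.081*u,"from end z.013",(o1+o2)/2+.1*u,"z.023",(Q((330,77),.023)+Q((547,75),.023))/2+.1*u, "stop top inner z.023",(Q((346,135),.023)+Q((529,134),.023))/2+.081*u)
t=bot.sense(); zt=t["tcp_pos"][2]-.033+.025
a,c=Q((294,232),zt),Q((591,231),zt); sy=yawof(c-a)-np.pi/2; u2=np.array([np.cos(sy),np.sin(sy)])
print("stone w",np.linalg.norm(a-c),"yaw",sy,"centre",(a+c)/2+.075*u2,t["tcp_pos"])
y=R.from_rotvec(t["tool_rot"]).as_matrix()[:,1]; print("tool y yaw-90",yawof(y)-np.pi/2)
```

```text
pad w 0.05710843910117989 yaw from end 1.026103365455307
side yaw 1.0329475408837532
side yaw 1.0554068370022307
side yaw 1.0181523012251814
side yaw 1.0296676099470918
end w 0.06734090211881232 1.0297476753637307
base from pad [ 0.47469262 -0.13939652] from end z.013 [ 0.47434685 -0.13938079] z.023 [ 0.47558797 -0.13730888] stop top inner z.023 [ 0.47463862 -0.13942578]
stone w 0.04859464153689706 yaw 1.0243064854403645 centre [ 0.4896601  -0.11187621] [ 0.49030246 -0.11069263  0.15632384]
tool y yaw-90 1.0212059257947317
```

Units first: shifts go in shares of 0.75 m and turns go in shares of 2 rad. So 0.086 m is 0.1147, 0.035 m is 0.0467.

pendant(
  moves=[
    [[0.02, -0.0013, 0, 0, 0, 0], [0.044, -0.0013, 0.0133, 0, 0, 0], [0.044, -0.0013, 0.0467, 0, 0, 0], [0.044, -0.0013, 0.08, 0, 0, 0], [0.044, -0.0013, 0.1067, 0, 0, 0], [0.044, -0.0013, 0.1147, 0, 0, 0], [0.044, -0.0013, 0.1147, 0, 0, 0], [0.044, -0.0013, 0.1147, 0, 0, 0]],
  ],
)

```text
clock: 11.58
tcp_pos: [0.475, -0.1391, 0.0715]
tool_rot: [1.537, -2.74, 0.0]
ft_force: [0.7, -0.3, -4.4]
opening: 0.0496
finger_force: 40.0
```

pendant(
  moves=[
    [[0, 0, 0, 0, 0, 0]],
  ],
)

```text
clock: 11.67
tcp_pos: [0.4758, -0.1387, 0.0723]
tool_rot: [-1.537, 2.738, -0.002]
ft_force: [0.1, -0.2, -5.7]
opening: 0.0498
finger_force: 40.0
```

Run:
```python
from fit import *
s=bot.snapshot("wrist"); save(s,"w7"); print(bot.sense()["tcp_pos"])
a=cv2.imread("pics/w7.png"); cv2.imwrite("pics/w7c.png",cv2.resize(a[40:200,200:440],None,fx=3.3,fy=3.3,interpolation=cv2.INTER_CUBIC))
```

```text
[ 0.47579827 -0.13858947  0.07238577]
```

View pics/w7c.png

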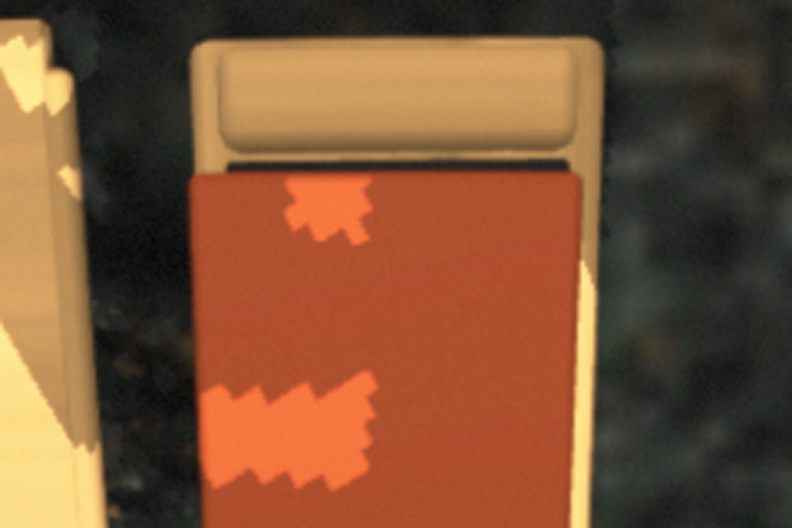

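Run:
```python
from fit import *
s=bot.snapshot("wrist"); cr=lambda p:np.array(p)/3.3+[200,40]
t=bot.sense(); B=[t["tcp_pos"][0],t["tcp_pos"][1],1.025]
Q=lambda p,z:tobox(B,onz(s,cr(p),z)).round(4)
zt=t["tcp_pos"][2]+(-.033+.025)
print("stone",Q((192,176),zt),Q((581,174),zt))
print("foot",Q((228,156),.013),Q((570,153),.013),"pad",Q((228,164),.015),Q((570,161),.015),"outer",Q((192,42),.013),Q((603,40),.013),"side",Q((591,400),.013),"stop",Q((218,148),.02),Q((577,145),.02))
```

```text
stone [-0.0762 -0.0246] [-0.0763  0.0236]
foot [-0.0829 -0.0273] [-0.0832  0.0304] pad [-0.0814 -0.027 ] [-0.0818  0.0301] outer [-0.1012 -0.0327] [-0.1013  0.0354] side [-0.0414  0.0356] stop [-0.0836 -0.0279] [-0.0839  0.0304]
```

To row units: 0.021 m is 0.028, 0.002 m is 0.0027.

pendant(
  moves=[
    [[0, 0.0027, 0.0107, 0, 0, 0], [0, 0.0027, 0.0213, 0, 0, 0], [0, 0.0027, 0.028, 0, 0, 0], [0, 0.0027, 0.028, 0, 0, 0], [0, 0.0027, 0.028, 0, 0, 0]],
  ],
)

```text
clock: 12.18
tcp_pos: [0.4727, -0.1374, 0.0495]
tool_rot: [1.537, -2.738, -0.001]
ft_force: [0.5, -0.6, -5.2]
opening: 0.0496
finger_force: 40.0
```

pendant(
  moves=[
    [[0, 0, 0.0013, 0, 0, 0], [0, 0, 0.0027, 0, 0, 0], [0, 0, 0.0027, 0, 0, 0]],
  ],
)

```text
clock: 12.43
tcp_pos: [0.4731, -0.1374, 0.0486]
tool_rot: [-1.538, 2.739, -0.0]
ft_force: [-1.6, 1.6, 2.4]
opening: 0.0494
finger_force: 40.0
```

Contact at the expected height. Press a touch, release, check.

To row units: 0.0005 m is 0.0007.

pendant(
  moves=[
    [[0, 0, 0.0007, 0, 0, 0], [0, 0, 0.0007, 0, 0, 0], [0, 0, 0.0007, 0, 0, 0]],
  ],
)

```text
clock: 12.68
tcp_pos: [0.4732, -0.1374, 0.0486]
tool_rot: [-1.538, 2.739, -0.001]
ft_force: [-2.7, 3.3, 9.1]
opening: 0.0498
finger_force: 40.0
```

pendant(
  moves=[
    [[0, 0, 0, 0, 0, 0], [0, 0, 0, 0, 0, 0], [0, 0, 0, 0, 0, 0], [0, 0, 0, 0, 0, 0]],
  ],
  jaw=0.066,
)

```text
clock: 13.02
tcp_pos: [0.4734, -0.1375, 0.0477]
tool_rot: [-1.537, 2.739, -0.001]
ft_force: [-0.3, -0.3, -0.3]
opening: 0.0654
finger_force: 0.0
```

pendant(
  moves=[
    [[0, 0, -0.0267, 0, 0, 0], [0, 0, -0.0667, 0, 0, 0], [0, 0, -0.1067, 0, 0, 0], [0, 0, -0.1467, 0, 0, 0], [-0.0667, 0, -0.1733, 0, 0, 0], [-0.1067, 0, -0.1733, 0, 0, 0], [-0.1067, 0, -0.1733, 0, 0, 0], [-0.1067, 0, -0.1733, 0, 0, 0]],
  ],
)

```text
clock: 13.68
tcp_pos: [0.5159, -0.0676, 0.178]
tool_rot: [-1.54, 2.737, -0.001]
ft_force: [-0.2, -0.1, -0.8]
opening: 0.0658
finger_force: 0.0
```

Run:
```python
from fit import *
s=bot.snapshot("wrist"); save(s,"w8")
for l,z in(("whetstone",.04),("base",.018),("lid",.006)):
    for d in bot.silhouettes("wrist",l)[:1]:
        v=np.argwhere(d["pixels"])[:,::-1]; cs=cv2.boxPoints(cv2.minAreaRect(v.astype(np.float32)))
        print(l,round(d["confidence"],2),len(v),[tobox([.4735,-.139,1.025],onz(s,q,z)).round(4).tolist() for q in cs],cs.round().tolist())
```

```text
whetstone 0.81 11772 [[-0.0698, -0.0238], [-0.0697, 0.025], [0.0736, 0.0279], [0.0736, -0.0267]] [[285.0, 0.0], [350.0, 0.0], [350.0, 187.0], [285.0, 187.0]]
base 0.75 4609 [[-0.0768, -0.0338], [-0.0768, 0.0343], [0.098, 0.0389], [0.098, -0.0386]] [[275.0, 0.0], [359.0, 0.0], [359.0, 208.0], [275.0, 208.0]]
lid 0.98 22959 [[-0.089, -0.2359], [-0.0858, -0.0554], [0.0143, -0.0559], [0.0165, -0.248]] [[50.0, 0.0], [251.0, -6.0], [255.0, 115.0], [54.0, 121.0]]
```

```bash
python3 -c "
from workcell import bot
print(bot.close_job())"
```

```text
the job is handed in; nothing more can be done
None
```

I've handed the job in after about 14 s of robot time: by my measurements, the lid is flat beside the box about 20 mm clear of the base, and the whetstone is brown side up on the base within about 2 mm of centre; no verdict was returned, and I viewed 11 pictures, one over the limit of 10.

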